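# Open the specimen transport case

### The job

Open the blue specimen transport case on the lab bench: press the red release button gently so that the flush T-handle springs out of the lid, then turn the T-handle anticlockwise (seen from above) until the latch lets go, feeling for its stop and not forcing the latch. Swing the lid up at least 30 degrees, leave it standing open with the handle still out, let go, and leave the other things on the bench where they are.

Things in the scene. Friction and masses are not known exactly. Their poses are not given: they have to be found in the camera images.
- case: Blue metal transport case with aluminium lid, 300 long (x) by 380 wide (y) by 169 high with the lid shut; fixed. Origin: centre of the underside. x points from the front (handle side, towards the robot) to the back (hinge side), y left, z up. Yaw varies. Lid 34 thick, its flat top 169 above the bench.
- release_button: Round red push button, 24 across, on the lid, 70 to the left (+y of the case) of the handle's axis. Origin: centre of its top face, 8 above the lid's top when not pressed; z up. Sprung, travel 5: starts at 2 N, lets the handle go 3 to 4 down at 4 to 5 N, bottoms at 5 with 5.5 N. More than 20 N on it breaks it.
- handle_grip (a point): Centre of the metal T-bar, on the turning axis. Bar 84 long (this frame's y), 16 wide, 14 high; z is the turning axis, square to the lid. At first flush in its pan along the case's y; once released it stands 30 higher: its middle 23, its underside 16 above the lid's top, on a round 13 stem with a 20 collar. On the case's x axis, 60 behind the lid's front edge, 240 ahead of the hinge line.
- handle_pop (a joint): How far the T-handle stands out of its pan, m: 0 flush and held, 0.030 fully out. A light spring (about 4 N when out) keeps it out; it gives if pushed down.
- handle_turn (a joint): T-handle angle, rad: 0 in its pan, growing anticlockwise seen from above. Drags with 0.08 N m and stays where it is left. A rubber-buffered stop (4 N m/rad) ends its travel, met somewhere between 0.7 and 1.65 rad as the hidden striker of this case is set: it must be felt. The latch is free only from about 0.1 rad before the stop.
- latch_cam: Steel latch arm under the lid, 42 long, turning with the T-handle, hidden while the lid is shut. Origin: on the handle's axis at the lid's underside. It holds the lid until clear of the striker. It must not bear on the striker or its stop (about 32 from the axis) with more than 12 N: about 0.4 N m on top of the drag at the stop (0.09 rad into the rubber), or a hard pull up on the lid before the latch is free.
- lid (a joint): Lid angle, rad: 0 shut, growing as the front edge goes up, to 1.4. Stiff friction hinge: it takes about 11 N at the handle to raise it, and it stays where it is left.
- lid_hinge (a point): Middle of the lid's hinge line, along the lower back edge of the lid, 135 above the bench. Its y axis is the hinge axis; its x axis points from the front of the lid to the back and tilts with the lid.
- tube_rack: White rack of capped blood tubes, 160 x 90 x 100, right of the case; leave it.
- reagent_bottle: White bottle with red cap, 56 across, 130 high, left of the case; leave it.
- kit_carton: White kit carton with a blue band, 120 x 90 x 140, left of the case; leave it.
- tip_box: Box of yellow pipette tips, 120 x 85 x 72, right of the case; leave it.
- pipette: Pipette, about 220 long and 30 high, lying in front of the case; leave it.
- specimen_cup: Clear cup with orange lid, 58 across, 69 high, in front of the case; leave it.
- bench_timer: Flat white timer, 60 x 75 x 22, in front of the case; leave it.

How it is judged:
By the outcome, as a careful person would: the job done as asked, in the order asked, and still so for the second after the job is handed in, with the robot touching nothing.
It also fails if it takes over 72 s, if anything falls off the work surface, if the arm or the gripper's body presses on something with over 40 N, if the wrist force passes 120 N, or if a joint passes its speed limit or range.

### The arm

A 7-joint arm with a two-finger parallel gripper is mounted at the origin on the work surface. World frame = base frame: x ahead of the robot, y to its left, z up, the work surface at z = 0. Lengths are in m, angles in rad, forces in N, time in s.
With the tool pointing down it reaches from about 0.4 to 0.85 m from the base axis. Payload 10.4 kg.
Tool frame: the origin (TCP) lies midway between the tips of the shut fingers; the grasp point (between the pads) lies 19 mm behind it (r.grasp_offset is the distance from the TCP to the grasp point, in m); z points along the fingers, y is the line along which they close (so a half turn about z gives the same grasp; the last joint's range is limited). The gripper opens to 87 mm and grips with 3 to 60 N. Pads are 19 mm wide; open, the fingers measure 117 mm over their backs; the gripper's body (75 mm by 190 mm) begins 51 mm behind the grasp point.
Start: joints at [1.315, 0.332, -0.065, 1.46, 0.022, 1.35, -0.088], TCP at [0.144, -0.608, 0.223] pointing down, gripper open.
Joint ranges: [-2.6, 2.6], [-0.5, 2.12], [-1.47, 1.34], [0.16, 2.42], [-1.27, 4.41], [0.06, 2.06], [-2.6, 2.6]. Speed limits (rad/s): [2.22, 2.22, 2.79, 2.79, 3.14, 3.14, 3.14].

### API

Orientations are given as a unit quaternion [x, y, z, w].
In Python, from bench import r gives the robot as it stands.
- The arm moves only by the tool drive_tool, never from a script. Its argument "moves" is a list that holds one entry, the list of rows, each a list of 7 numbers: the shift along the tool's x, y, z in m, then the turn, a rotation vector about the tool's x, y, z in rad, then the opening, from 0 (shut) to 1 (fully open). In form: [[[tx, ty, tz, ax, ay, az, jaw], ...]]. A call has 1 to 10 rows; each row shifts and turns the commanded pose from where the row before left it, along the tool's axes as they then stand; what a row does not reach is not made up. A row lasts 1/10 s, in which the tool goes at most 50 mm and 8.59 degrees, less where a joint would pass 70% of its speed; a pose out of reach is approached as far as the arm can. A call is refused whole if a number of a shift passes 0.05 or a number of a turn 0.15, either way. A call with a gripper value outside its range is refused whole. The fingers move at their own pace and stop on an object; "squeeze" is the grip in N (left out, the last holds). Time passes only in rows, so rows that do not move let the fingers close. It gives the time, the measured TCP pose, the force, the opening and the grip force at its end, in the units of the state.
- r.read_state(): the state, without advancing time (a new reading comes with each control period).
- r.camera(name): name is "scene" or "side" or "wrist"; returns the picture (400x640x3 uint8, red, green, blue); there is no depth.
- r.camera_info(name): a dict with "mtx" (3x3 intrinsics, pixels), "rvec" (rotation vector, rad) and "tvec" (3), from world to camera coordinates, as OpenCV has them; the wrist camera has in their place "T_tool_cam" (4x4, takes a point from camera to tool coordinates, whose origin is the TCP and whose axes are the flange's). Camera axes: x right, y down, z forward; pixel columns grow to the right and rows downward; lengths in m; the calibration is good to about 2 mm. The wrist camera is an equidistant fisheye: a pixel r from the principal point sees the ray r / f radians off the axis. A picture is of the moment at which its call begins: read the wrist's pose just before it. camera_info takes no time and is no camera call.
- r.close_job(): hands the job in; it is judged then, once.
Trained networks look in the newest picture that a camera, given by its name, has taken for a name from the list of things; names that differ only in an ending like _2 or _b are one class to them, and where a whole thing is asked for, a point or a joint stands for the part that bears it (a point fixed in the world has none). Each returns a list of dicts, best first, with "conf" (0 to 1); they miss things now and then, are a little off and sometimes report something else, mostly with a low value. They report only what shows in the picture. A call takes as long as a camera call.
- r.find_in(camera, query): "bbox" ([left, top, right, bottom] in pixels, round what is visible of it).
- r.place_of(camera, query): "at" ([column, row] in pixels: a listed point, or the origin of a listed thing).
The state is a dict: "time": time; "joint_positions": joint angles; "joint_vel": joint speeds; "joint_torque": joint torques, N m; "ee_pos": TCP position; "eef_rot": TCP orientation; "ft_force": force on the tool from outside, world axes, zero at the start; "torque": the same for the moment, N m; "width": finger opening in m; "grip_force": force on a finger pad.
Only numpy, scipy, OpenCV 4.12 (cv2) and the standard library are available. Lean on these libraries where they do the work, as an engineer would, in place of code of your own. Each camera call takes 0.05 s, during which the arm holds its last target. There are 200 camera calls.

## Working session

There is one attempt and no reset: what is moved stays moved. The work goes in short steps, Python scripts to look and compute and a tool call to move; the robot and the scene stay as the last step left them, time stands still between calls to the robot, and variables do not carry over. Pictures are saved under pics/ and viewed, at most 10 in all, crops included, and the job is handed in when it is done.

Besides the shell and the picture viewer there is one more tool, called after "Call:" in YAML: its name, and indented under it one key for each argument. drive_tool: Moves the arm, as the interface text tells. Its arguments: {"type":"object","properties":{"moves":{"type":"array"},"squeeze":{"type":"number"}},"required":["moves"]}

```bash
mkdir -p pics; cat > h.py <<'E'
import numpy as np, cv2
from scipy.spatial.transform import Rotation as R
from bench import r
def ray(cam,px,st=None):
    i=r.camera_info(cam)
    if cam=="wrist":
        K=np.array(i["mtx"]);u=(px[0]-K[0,2])/K[0,0];v=(px[1]-K[1,2])/K[1,1];t=np.hypot(u,v)
        d=np.array([u/t*np.sin(t),v/t*np.sin(t),np.cos(t)]) if t>1e-9 else np.array([0,0,1.])
        T=np.array(i["T_tool_cam"]);Q=R.from_quat(st["eef_rot"]).as_matrix()
        return np.array(st["ee_pos"])+Q@T[:3,3],Q@T[:3,:3]@d
    K=np.array(i["mtx"]);Q=cv2.Rodrigues(np.array(i["rvec"],float))[0];t=np.array(i["tvec"],float).ravel()
    return -Q.T@t,Q.T@np.linalg.inv(K)@np.array([px[0],px[1],1.])
def onz(cam,px,z,st=None):
    o,d=ray(cam,px,st);return o+d*(z-o[2])/d[2]
E
python3 - <<'E'
from h import *
s=r.read_state();print(s["ee_pos"],s["eef_rot"],s["width"],s["ft_force"])
for c in ["scene","side"]:
    im=r.camera(c);cv2.imwrite(f"pics/{c}0.png",im[:,:,::-1])
    for q,z in [("release_button",.177),("handle_grip",.162),("lid_hinge",.135),("case",0)]:
        for d in r.place_of(c,q)[:2]: print(c,q,round(d["conf"],2),np.round(d["at"]),onz(c,d["at"],z).round(4))
E
```

```text
[ 0.14407417 -0.60775788  0.22175113] [ 9.93233924e-01  1.16128551e-01 -1.17660295e-04 -7.19614048e-04] 0.08703586415827781 [-0.22807263 -0.14110104  0.30417856]
scene release_button 0.46 [292. 152.] [0.5351 0.1455 0.177 ]
scene handle_grip 0.62 [289. 177.] [0.5202 0.0779 0.162 ]
scene handle_grip 0.42 [252. 222.] [ 0.4144 -0.0388  0.162 ]
scene lid_hinge 0.8 [380. 183.] [0.769  0.0471 0.135 ]
side release_button 0.54 [319. 206.] [0.5393 0.144  0.177 ]
side handle_grip 0.71 [328. 195.] [0.5277 0.0847 0.162 ]
side lid_hinge 0.92 [242. 181.] [0.7626 0.0467 0.135 ]
side lid_hinge 0.66 [329. 195.] [0.5293 0.0545 0.135 ]
side case 0.64 [363. 176.] [ 0.4631 -0.202   0.    ]
```

View pics/scene0.png

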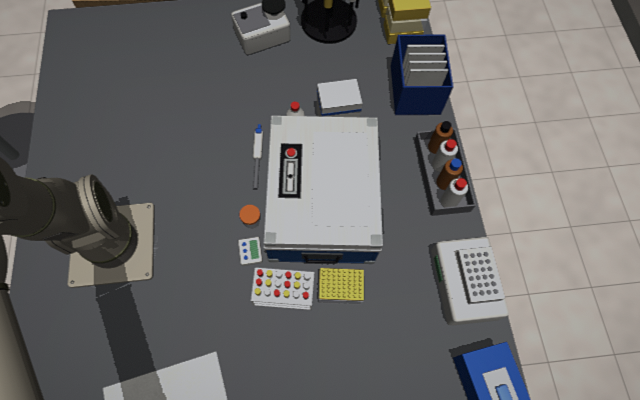

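View pics/side0.png

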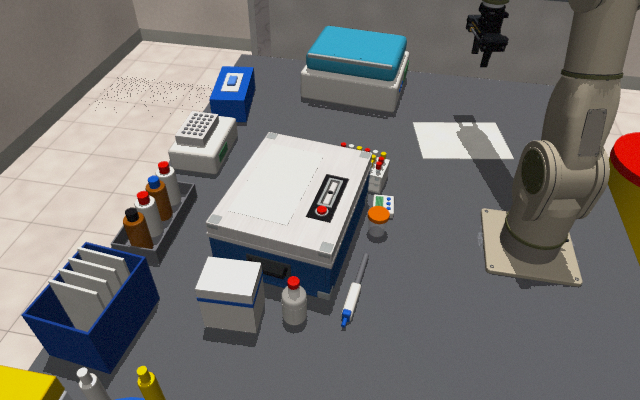

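The scene shows the button at about (291,153) and the bar at (290,177). The side view shows the button at (320,210). Case yaw is about -0.14. Next I raise the tool and go above the handle.

Call:
drive_tool:
  moves:
    - [[0, 0, -0.04, 0, 0, 0, 0], [0, 0, -0.04, 0, 0, 0, 0], [0.025, -0.03, -0.02, 0, 0, 0, 0], [0.025, -0.03, 0, 0, 0, 0, 0], [0.025, -0.03, 0, 0, 0, 0, 0], [0.025, -0.03, 0, 0, 0, 0, 0], [0.025, -0.03, 0, 0, 0, 0, 0], [0.025, -0.03, 0, 0, 0, 0, 0], [0.025, -0.03, 0, 0, 0, 0, 0], [0.025, -0.03, 0, 0, 0, 0, 0]]

```text
time: 1.5
ee_pos: [0.2839, -0.3269, 0.3228]
eef_rot: [0.993, 0.116, 0.0, 0.0]
ft_force: [1.6, 0.6, 0.4]
width: 0.0151
grip_force: 0.0
```

Call:
drive_tool:
  moves:
    - [[0.025, -0.03, 0, 0, 0, 0, 0], [0.025, -0.03, 0, 0, 0, 0, 0], [0.025, -0.03, 0, 0, 0, 0, 0], [0.025, -0.03, 0, 0, 0, 0, 0], [0.025, -0.03, 0, 0, 0, 0, 0], [0.025, -0.03, 0, 0, 0, 0, 0], [0.025, -0.03, 0, 0, 0, 0, 0], [0.025, -0.03, 0, 0, 0, 0, 0], [0.025, -0.03, 0, 0, 0, 0, 0], [0.025, -0.03, 0, 0, 0, 0, 0]]

```text
time: 2.5
ee_pos: [0.4579, 0.0226, 0.3229]
eef_rot: [0.993, 0.116, 0.0, 0.0]
ft_force: [1.2, -1.4, 0.4]
width: 0.0004
grip_force: 0.0
```

Call:
drive_tool:
  moves:
    - [[0, 0, 0, 0, 0, -0.13, 0], [0, 0, 0, 0, 0, -0.13, 0], [0, 0, 0, 0, 0, -0.13, 0], [0, 0, 0, 0, 0, -0.13, 0], [0, 0, 0, 0, 0, -0.13, 0], [0, 0, 0, 0, 0, -0.13, 0], [0, 0, 0, 0, 0, -0.13, 0], [0, 0, 0, 0, 0, -0.13, 0], [0, 0, 0, 0, 0, -0.13, 0], [0, 0, 0, 0, 0, 0, 0]]

```text
time: 3.5
ee_pos: [0.4574, 0.0212, 0.3226]
eef_rot: [0.763, 0.646, -0.0, 0.0]
ft_force: [-0.0, 0.5, 0.5]
width: 0.0002
grip_force: 0.0
```

```bash
python3 - <<'E'
from h import *
s=r.read_state();M=R.from_quat(s["eef_rot"]).as_matrix();print(s["ee_pos"],M.round(3).tolist(),np.round(s["joint_positions"],2),s["ft_force"],s["torque"])
im=r.camera("wrist");cv2.imwrite("pics/w0.png",im[:,:,::-1])
for q,z in [("release_button",.177),("handle_grip",.162),("lid_hinge",.135)]:
    for d in r.place_of("wrist",q)[:2]: print(q,round(d["conf"],2),np.round(d["at"]),onz("wrist",d["at"],z,s).round(4))
E
```

```text
[0.4574449  0.02117326 0.3226321 ] [[0.165, 0.986, 0.0], [0.986, -0.165, -0.0], [-0.0, 0.0, -1.0]] [ 0.72 -0.05 -0.81  1.67 -0.04  1.5  -0.26] [-0.01046276  0.54638955  0.54805154] [ 0.01538454 -0.07109543 -0.03229725]
release_button 0.73 [370.  47.] [0.5331 0.1492 0.177 ]
handle_grip 0.95 [371. 113.] [0.5254 0.0823 0.162 ]
lid_hinge 0.87 [539. 121.] [0.767  0.0496 0.135 ]
```

View pics/w0.png

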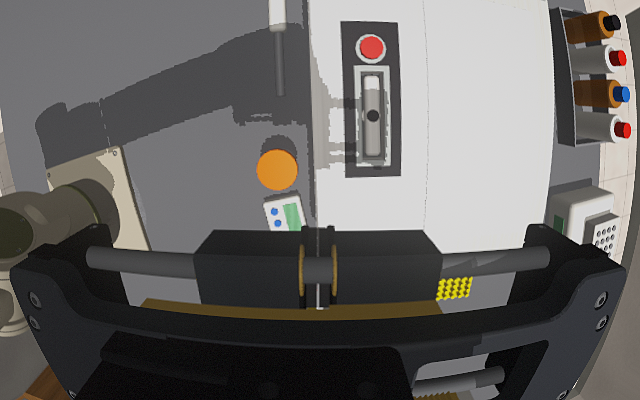

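The wrist view shows the button at (370,47) and the bar at (371,113), and the estimates agree. Next I go over the button.

Call:
drive_tool:
  moves:
    - [[0, 0, 0, 0, 0, -0.035, 0], [0.035, 0.015, 0, 0, 0, 0, 0], [0.035, 0.015, 0, 0, 0, 0, 0], [0.034, 0.015, 0, 0, 0, 0, 0], [0.034, 0.014, 0, 0, 0, 0, 0], [0, 0, 0.045, 0, 0, 0, 0], [0, 0, 0.045, 0, 0, 0, 0], [0, 0, 0.03, 0, 0, 0, 0], [0, 0, 0, 0, 0, 0, 0], [0, 0, 0, 0, 0, 0, 0]]

```text
time: 4.7
ee_pos: [0.5345, 0.1502, 0.2035]
eef_rot: [0.753, 0.658, 0.0, -0.0]
ft_force: [-0.1, 0.1, 0.7]
width: 0.0003
grip_force: 0.0
```

```bash
python3 - <<'E'
from h import *
s=r.read_state();M=R.from_quat(s["eef_rot"]).as_matrix();print(s["ee_pos"],M[:,0].round(3),s["ft_force"],s["torque"])
im=r.camera("wrist");cv2.imwrite("pics/w1.png",im[:,:,::-1])
for c in ["wrist","scene","side"]:
  if c!="wrist": r.camera(c)
  for q,z in [("release_button",.177),("handle_grip",.162)]:
    for d in r.place_of(c,q)[:2]: print(c,q,round(d["conf"],2),np.round(d["at"]),onz(c,d["at"],z,s).round(4))
E
```

```text
[0.53452742 0.15016204 0.20351274] [0.134 0.991 0.   ] [-0.12832675  0.13627397  0.72223161] [ 0.00883907 -0.08201867 -0.02227251]
wrist release_button 0.79 [317. 223.] [0.5355 0.1509 0.177 ]
wrist handle_grip 0.42 [318. 299.] [0.527  0.0812 0.162 ]
scene release_button 0.39 [291. 150.] [0.5335 0.1519 0.177 ]
scene handle_grip 0.64 [287. 177.] [0.5147 0.0802 0.162 ]
side release_button 0.54 [324. 206.] [0.5285 0.1429 0.177 ]
side handle_grip 0.57 [330. 193.] [0.5246 0.078  0.162 ]
```

View pics/w1.png

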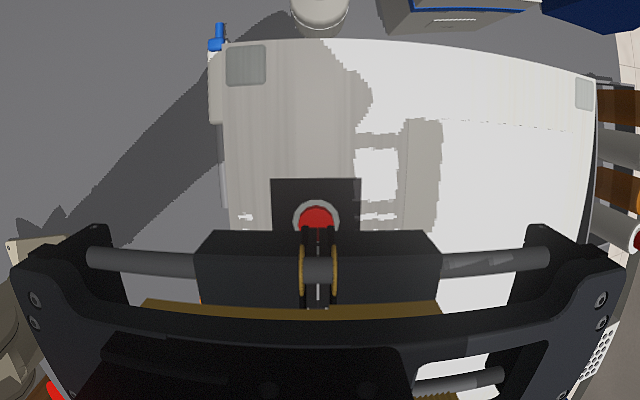

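The closed fingers are centred over the button, seen at (317,218). I descend gently.

Call:
drive_tool:
  moves:
    - [[0, 0, 0.01, 0, 0, 0, 0], [0, 0, 0.008, 0, 0, 0, 0], [0, 0, 0.004, 0, 0, 0, 0], [0, 0, 0.002, 0, 0, 0, 0], [0, 0, 0, 0, 0, 0, 0], [0, 0, 0.001, 0, 0, 0, 0], [0, 0, 0.001, 0, 0, 0, 0], [0, 0, 0, 0, 0, 0, 0]]

```text
time: 5.95
ee_pos: [0.5344, 0.1502, 0.1769]
eef_rot: [0.753, 0.659, 0.0, 0.0]
ft_force: [-0.3, -0.6, 4.0]
width: 0.0001
grip_force: 1.9
```

Call:
drive_tool:
  moves:
    - [[0, 0, 0.001, 0, 0, 0, 0], [0, 0, 0.001, 0, 0, 0, 0], [0, 0, 0, 0, 0, 0, 0]]

```text
time: 6.25
ee_pos: [0.5344, 0.1502, 0.1749]
eef_rot: [0.753, 0.659, 0.0, 0.0]
ft_force: [-1.5, 0.3, 2.9]
width: 0.0005
grip_force: 1.7
```

Call:
drive_tool:
  moves:
    - [[0, 0, 0.001, 0, 0, 0, 0], [0, 0, 0, 0, 0, 0, 0]]

```text
time: 6.45
ee_pos: [0.5344, 0.1502, 0.1736]
eef_rot: [0.753, 0.659, 0.0, 0.0]
ft_force: [-0.8, 0.1, 4.0]
width: 0.0006
grip_force: 2.1
```

Call:
drive_tool:
  moves:
    - [[0, 0, 0.001, 0, 0, 0, 0], [0, 0, 0, 0, 0, 0, 0]]

```text
time: 6.65
ee_pos: [0.5344, 0.1502, 0.1726]
eef_rot: [0.753, 0.659, 0.0, 0.0]
ft_force: [0.0, 1.5, 5.3]
width: 0.0005
grip_force: 2.5
```

Call:
drive_tool:
  moves:
    - [[0, 0, 0.0007, 0, 0, 0, 0], [0, 0, 0, 0, 0, 0, 0]]

```text
time: 6.85
ee_pos: [0.5345, 0.1502, 0.1724]
eef_rot: [0.753, 0.659, 0.0, 0.0]
ft_force: [-1.2, 0.1, 9.0]
width: 0.0005
grip_force: 4.3
```

```bash
python3 - <<'E'
from h import *
im=r.camera("side");cv2.imwrite("pics/s1.png",cv2.resize(im[140:260,240:440,::-1],None,fx=4,fy=4))
E
```

```text
(no output)
```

View pics/s1.png

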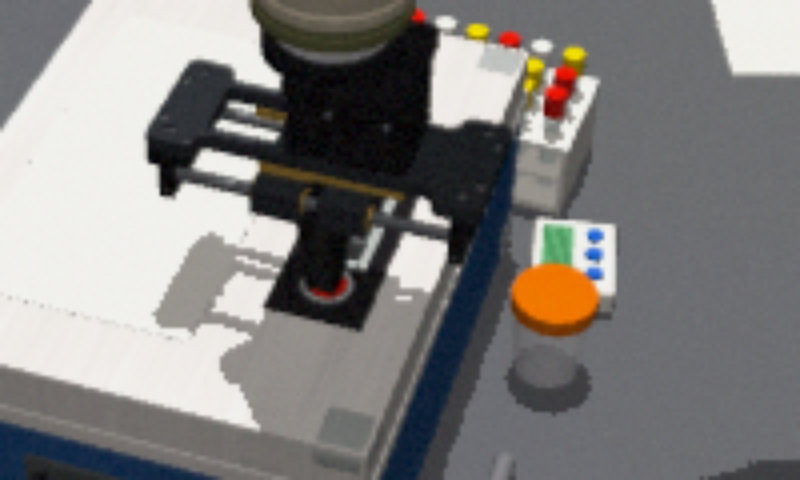

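The button is bottomed (about 8 N, seen at (325,285) in the crop). I retreat and check that the handle is out.

Call:
drive_tool:
  moves:
    - [[0, 0, -0.005, 0, 0, 0, 0], [0, 0, -0.03, 0, 0, 0, 0], [0, 0, -0.04, 0, 0, 0, 1], [0, 0, -0.035, 0, 0, 0, 1], [-0.035, -0.002, 0, 0, 0, 0, 1], [-0.035, 0, 0, 0, 0, 0, 1], [-0.035, 0, 0, 0, 0, 0, 1], [-0.015, 0, 0, 0, 0, 0, 1], [0, 0, 0, 0, 0, 0, 1], [0, 0, 0, 0, 0, 0, 1]]

```text
time: 7.9
ee_pos: [0.5162, 0.0317, 0.2817]
eef_rot: [0.753, 0.658, -0.0, -0.0]
ft_force: [0.1, -0.1, 1.2]
width: 0.0564
grip_force: 0.0
```

```bash
python3 - <<'E'
from h import *
s=r.read_state();M=R.from_quat(s["eef_rot"]).as_matrix();print(s["ee_pos"],M[:,0].round(3),s["ft_force"],s["torque"])
im=r.camera("wrist");a=im
for c in ["wrist","scene","side"]:
  if c!="wrist": b=r.camera(c)
  for q,z in [("release_button",.177),("handle_grip",.192),("handle_grip",.162)]:
    for d in r.place_of(c,q)[:1]: print(c,q,round(d["conf"],2),np.round(d["at"]),onz(c,d["at"],z,s).round(4))
b=cv2.resize(b[160:230,270:385],(640,390));cv2.imwrite("pics/w2.png",np.vstack([a[:200],b])[:,:,::-1])
E
```

```text
[0.51620526 0.03174289 0.28165905] [0.133 0.991 0.   ] [ 0.14462376 -0.08512996  1.21920745] [ 0.0212063  -0.12283726 -0.03680679]
wrist release_button 0.72 [316.  59.] [0.5316 0.1491 0.177 ]
scene handle_grip 0.49 [287. 171.] [0.5169 0.0832 0.192 ]
scene handle_grip 0.49 [287. 171.] [0.5172 0.0981 0.162 ]
side release_button 0.56 [324. 205.] [0.5289 0.137  0.177 ]
side handle_grip 0.52 [330. 185.] [0.5249 0.0816 0.192 ]
side handle_grip 0.52 [330. 185.] [0.5298 0.0473 0.162 ]
```

View pics/w2.png

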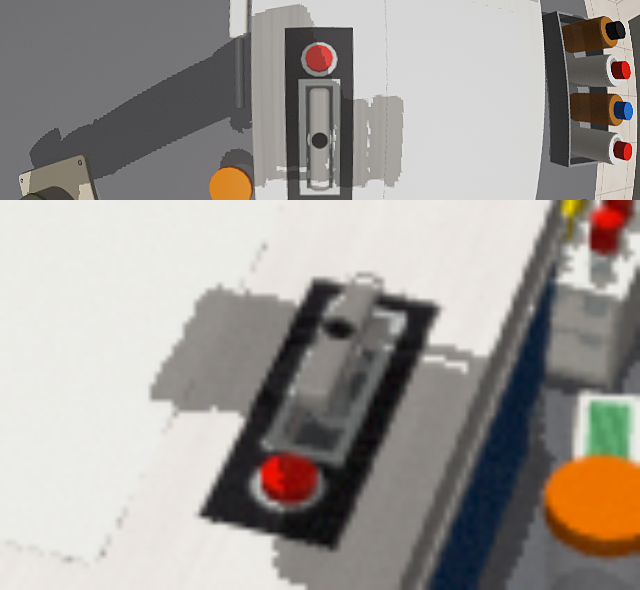

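The handle is out, with its hub at (319,140) in the wrist view. Next I measure that point.

```bash
python3 - <<'E'
from h import *
s=r.read_state();M=R.from_quat(s["eef_rot"]).as_matrix()
p=onz("wrist",(319,140),.199,s);a=onz("wrist",(318,90),.199,s);print(p,a,(M.T@(p-s["ee_pos"])).round(4),np.arctan2(*(a-p)[[0,1]]),np.round(s["joint_positions"],2))
E
```

```text
[0.52520499 0.08014556 0.199     ] [0.52971028 0.11967887 0.199     ] [0.0494 0.0023 0.0828] 0.113472462831467 [ 0.68  0.15 -0.91  1.61  0.12  1.44 -0.37]
```

Call:
drive_tool:
  moves:
    - [[0.025, 0.001, 0, 0, 0, 0, 0.6], [0.025, 0.001, 0, 0, 0, 0, 0.6], [0, 0, 0.03, 0, 0, 0, 0.6], [0, 0, 0.03, 0, 0, 0, 0.6], [0, 0, 0.025, 0, 0, 0, 0.6], [0, 0, 0.014, 0, 0, 0, 0.6], [0, 0, 0.005, 0, 0, 0, 0.6], [0, 0, 0, 0, 0, 0, 0.6], [0, 0, 0, 0, 0, 0, 0.6]]

```text
time: 9.4
ee_pos: [0.5256, 0.0809, 0.1789]
eef_rot: [0.753, 0.659, 0.001, 0.0]
ft_force: [-0.5, -0.3, 0.5]
width: 0.0524
grip_force: 0.0
```

Call:
drive_tool:
  moves:
    - [[0, 0, 0, 0, 0, 0, 0.1], [0, 0, 0, 0, 0, 0, 0.1], [0, 0, 0, 0, 0, 0, 0.1], [0, 0, 0, 0, 0, 0, 0.1], [0, 0, 0, 0, 0, 0, 0.1], [0, 0, 0, 0, 0, 0, 0], [0, 0, 0, 0, 0, 0, 0], [0, 0, 0, 0, 0, 0, 0]]
  squeeze: 25

```text
time: 10.2
ee_pos: [0.5246, 0.0808, 0.1778]
eef_rot: [0.752, 0.659, -0.0, -0.0]
ft_force: [-4.7, -0.3, 2.0]
width: 0.0158
grip_force: 25.0
```

```bash
cat > st.py <<'E'
from h import *
s=r.read_state();M=R.from_quat(s["eef_rot"]).as_matrix();x=M[:,0]
print("t",s["time"],"p",np.round(s["ee_pos"],4),"yaw",np.arctan2(x[1],x[0]).round(4),"F",np.round(s["ft_force"],2),"T",np.round(s["torque"],3),"w",round(s["width"],4),s["grip_force"],"j7",np.round(s["joint_positions"],2)[[0,2,4,6]])
E
python3 st.py
```

```text
t 10.2 p [0.5246 0.0808 0.1778] yaw 1.4381 F [-4.65 -0.33  1.99] T [-0.046  0.832  0.006] w 0.0158 24.996625185012817 j7 [ 0.57 -0.92  0.23 -0.55]
```

Gripped, with a small side load. I shift 1 mm to relieve it and turn to 0.6 rad.

Call:
drive_tool:
  moves:
    - [[0, -0.001, 0, 0, 0, 0, 0], [0, 0, 0, 0, 0, -0.05, 0], [0, 0, 0, 0, 0, -0.08, 0], [0, 0, 0, 0, 0, -0.08, 0], [0, 0, 0, 0, 0, -0.08, 0], [0, 0, 0, 0, 0, -0.08, 0], [0, 0, 0, 0, 0, -0.08, 0], [0, 0, 0, 0, 0, -0.08, 0], [0, 0, 0, 0, 0, -0.05, 0], [0, 0, 0, 0, 0, 0, 0]]

```text
time: 11.2
ee_pos: [0.5247, 0.0808, 0.1779]
eef_rot: [0.533, 0.846, 0.001, 0.001]
ft_force: [2.1, 1.2, -0.4]
width: 0.016
grip_force: 25.0
```

```bash
python3 st.py
```

```text
t 11.2 p [0.5247 0.0808 0.1779] yaw 2.0182 F [ 2.08  1.17 -0.36] T [ 0.21  -0.808 -0.061] w 0.016 24.993892014026642 j7 [ 0.64 -1.02  0.27  0.  ]
```

Call:
drive_tool:
  moves:
    - [[0, 0, 0, 0, 0, -0.03, 0], [0, 0, 0, 0, 0, -0.03, 0], [0, 0, 0, 0, 0, 0, 0]]

```text
time: 11.5
ee_pos: [0.5246, 0.0809, 0.178]
eef_rot: [0.507, 0.862, 0.0, 0.001]
ft_force: [5.7, 0.4, -2.8]
width: 0.0159
grip_force: 25.0
```

```bash
python3 st.py
```

```text
t 11.5 p [0.5246 0.0809 0.178 ] yaw 2.079 F [ 5.69  0.43 -2.81] T [ 0.246 -1.436 -0.061] w 0.0159 24.995247423648834 j7 [ 0.65 -1.03  0.28  0.06]
```

Call:
drive_tool:
  moves:
    - [[-0.0002, 0.0004, 0, 0, 0, -0.03, 0], [0, 0, 0, 0, 0, -0.02, 0], [0, 0, 0, 0, 0, 0, 0]]

```text
time: 11.8
ee_pos: [0.5247, 0.0809, 0.1779]
eef_rot: [0.485, 0.874, 0.0, 0.0]
ft_force: [5.6, 1.9, -1.4]
width: 0.0161
grip_force: 25.0
```

```bash
python3 st.py
```

```text
t 11.8 p [0.5247 0.0809 0.1779] yaw 2.1287 F [ 5.57  1.89 -1.36] T [ 0.297 -1.235 -0.093] w 0.0161 24.996093213558197 j7 [ 0.65 -1.04  0.28  0.11]
```

Call:
drive_tool:
  moves:
    - [[-0.0002, 0.0004, 0, 0, 0, -0.03, 0], [0, 0, 0, 0, 0, -0.02, 0], [0, 0, 0, 0, 0, 0, 0]]

```text
time: 12.1
ee_pos: [0.5249, 0.0809, 0.1779]
eef_rot: [0.463, 0.886, -0.0, -0.0]
ft_force: [2.4, 0.6, 1.2]
width: 0.0159
grip_force: 25.0
```

```bash
python3 st.py
```

```text
t 12.1 p [0.5249 0.0809 0.1779] yaw 2.179 F [2.36 0.55 1.23] T [ 0.271 -0.765 -0.072] w 0.0159 24.99609500169754 j7 [ 0.66 -1.05  0.29  0.15]
```

Call:
drive_tool:
  moves:
    - [[0, 0, 0, 0, 0, -0.03, 0], [0, 0, 0, 0, 0, -0.03, 0], [0, 0, 0, 0, 0, 0, 0]]

```text
time: 12.4
ee_pos: [0.5249, 0.0809, 0.1779]
eef_rot: [0.436, 0.9, 0.0, 0.0]
ft_force: [2.8, 1.1, 1.5]
width: 0.0159
grip_force: 25.0
```

```bash
python3 st.py
```

```text
t 12.4 p [0.5249 0.0809 0.1779] yaw 2.2396 F [2.8  1.11 1.47] T [ 0.319 -0.748 -0.044] w 0.0159 24.99500423669815 j7 [ 0.67 -1.06  0.29  0.21]
```

Call:
drive_tool:
  moves:
    - [[0, 0, 0, 0, 0, -0.03, 0], [0, 0, 0, 0, 0, -0.03, 0], [0, 0, 0, 0, 0, 0, 0]]

```text
time: 12.7
ee_pos: [0.5249, 0.081, 0.1779]
eef_rot: [0.409, 0.913, 0.0, 0.0]
ft_force: [2.9, 1.1, 2.5]
width: 0.0156
grip_force: 25.0
```

```bash
python3 st.py
```

```text
t 12.7 p [0.5249 0.081  0.1779] yaw 2.2995 F [2.92 1.08 2.52] T [ 0.407 -0.782  0.012] w 0.0156 24.99519109725952 j7 [ 0.67 -1.07  0.3   0.27]
```

Call:
drive_tool:
  moves:
    - [[0, 0, 0, 0, 0, -0.03, 0], [0, 0, 0, 0, 0, -0.02, 0], [0, 0, 0, 0, 0, 0, 0]]

```text
time: 13.0
ee_pos: [0.525, 0.081, 0.1779]
eef_rot: [0.386, 0.922, 0.0, 0.0]
ft_force: [2.5, 2.0, 2.6]
width: 0.0157
grip_force: 25.0
```

```bash
python3 st.py; python3 - <<'E'
from h import *
print([r.read_state()["torque"][2].round(3) for _ in range(3)])
a=r.camera("wrist")
print([r.read_state()["torque"][2].round(3) for _ in range(3)])
cv2.imwrite("pics/w3.png",a[:,:,::-1])
E
```

```text
t 13.0 p [0.525  0.081  0.1779] yaw 2.3489 F [2.51 1.98 2.64] T [ 0.511 -0.857 -0.01 ] w 0.0157 24.99638468027115 j7 [ 0.68 -1.08  0.3   0.31]
[np.float64(-0.01), np.float64(-0.01), np.float64(-0.01)]
[np.float64(0.016), np.float64(0.016), np.float64(0.016)]
```

View pics/w3.png

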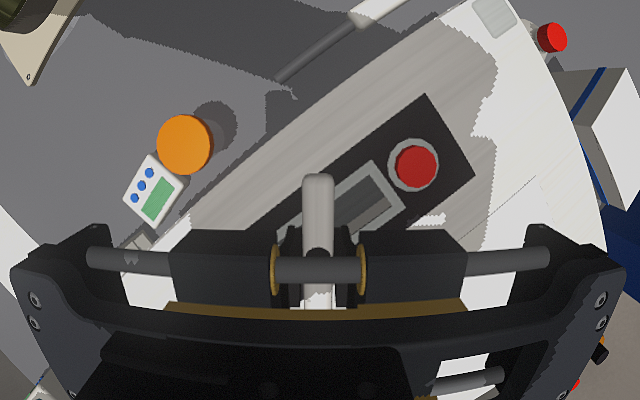

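The bar, at (317,230), turns with the gripper, and the button is clear. I keep turning in small steps.

Call:
drive_tool:
  moves:
    - [[0, 0, 0, 0, 0, -0.03, 0], [0, 0, 0, 0, 0, -0.02, 0], [0, 0, 0, 0, 0, 0, 0]]

```text
time: 13.35
ee_pos: [0.525, 0.081, 0.1779]
eef_rot: [0.363, 0.932, 0.0, 0.0]
ft_force: [3.4, 2.3, 2.0]
width: 0.0161
grip_force: 25.0
```

```bash
python3 st.py
```

```text
t 13.35 p [0.525  0.081  0.1779] yaw 2.3989 F [3.45 2.32 1.99] T [ 0.631 -0.964 -0.168] w 0.0161 25.007937848567963 j7 [ 0.69 -1.09  0.31  0.36]
```

Call:
drive_tool:
  moves:
    - [[0, 0, 0, 0, 0, -0.02, 0], [0, 0, 0, 0, 0, 0, 0]]

```text
time: 13.55
ee_pos: [0.525, 0.0809, 0.1779]
eef_rot: [0.354, 0.935, 0.0, 0.0]
ft_force: [3.3, 2.5, 1.4]
width: 0.0157
grip_force: 25.0
```

```bash
python3 st.py
```

```text
t 13.55 p [0.525  0.0809 0.1779] yaw 2.4187 F [3.31 2.46 1.39] T [ 0.707 -0.962 -0.224] w 0.0157 25.027626156806946 j7 [ 0.69 -1.09  0.31  0.38]
```

The stop is felt at yaw about 2.38 (0.95 rad turned): torque rises by 2.8 N m/rad. I back off to the stop, grip firmer, then start the lid arc.

Call:
drive_tool:
  moves:
    - [[0, 0.0006, 0, 0, 0, 0.025, 0], [0, 0, 0, 0, 0, 0.025, 0], [0, 0, 0, 0, 0, 0, 0], [0, 0, 0, 0, 0, 0, 0]]
  squeeze: 40

```text
time: 13.95
ee_pos: [0.5251, 0.0811, 0.1777]
eef_rot: [0.377, 0.926, -0.0, -0.0]
ft_force: [2.0, 1.4, 3.3]
width: 0.0153
grip_force: 40.0
```

```bash
python3 st.py
```

```text
t 13.95 p [0.5251 0.0811 0.1777] yaw 2.3677 F [1.99 1.42 3.34] T [ 0.232 -0.414  0.015] w 0.0153 39.99519467353821 j7 [ 0.68 -1.08  0.3   0.33]
```

Call:
drive_tool:
  moves:
    - [[-0.0002, 0.0001, -0.001, 0.003, 0.004, 0, 0], [-0.0002, 0.0001, -0.001, 0.003, 0.004, 0, 0], [0, 0, 0, 0, 0, 0, 0]]

```text
time: 14.25
ee_pos: [0.5251, 0.081, 0.1789]
eef_rot: [0.377, 0.926, -0.002, -0.006]
ft_force: [2.6, 1.3, -10.7]
width: 0.0156
grip_force: 40.0
```

```bash
python3 st.py
```

```text
t 14.25 p [0.5251 0.081  0.1789] yaw 2.3678 F [  2.64   1.29 -10.71] T [ 0.461 -0.975  0.051] w 0.0156 39.99220848083496 j7 [ 0.68 -1.08  0.31  0.33]
```

Call:
drive_tool:
  moves:
    - [[-0.0002, 0.0001, -0.001, 0.003, 0.004, 0, 0], [-0.0002, 0.0001, -0.001, 0.003, 0.004, 0, 0], [0, 0, 0, 0, 0, 0, 0]]

```text
time: 14.55
ee_pos: [0.5258, 0.081, 0.1816]
eef_rot: [0.377, 0.926, -0.003, -0.01]
ft_force: [0.5, 1.5, -9.3]
width: 0.0155
grip_force: 40.0
```

```bash
python3 st.py
```

```text
t 14.55 p [0.5258 0.081  0.1816] yaw 2.3677 F [ 0.55  1.47 -9.26] T [ 0.332 -0.498 -0.053] w 0.0155 39.992271065711975 j7 [ 0.67 -1.07  0.31  0.33]
```

The lid moves at about 10 N, so the latch is free. I follow the arc.

Call:
drive_tool:
  moves:
    - [[-0.0011, 0.0008, -0.0072, 0.018, 0.024, 0, 0], [-0.0011, 0.0008, -0.0072, 0.018, 0.024, 0, 0], [-0.0011, 0.0008, -0.0072, 0.018, 0.024, 0, 0], [-0.0011, 0.0008, -0.0072, 0.018, 0.024, 0, 0], [-0.0011, 0.0008, -0.0072, 0.018, 0.024, 0, 0], [0, 0, 0, 0, 0, 0, 0]]

```text
time: 15.15
ee_pos: [0.5359, 0.0798, 0.2176]
eef_rot: [0.376, 0.923, -0.021, -0.083]
ft_force: [-3.6, -0.4, 2.9]
width: 0.0155
grip_force: 40.0
```

```bash
cat >> st.py <<'E'
n=-M[:,2];print("tilt",np.arccos(n[2]),"J",np.round(s["joint_positions"],2),"T_tool",(M.T@s["torque"]).round(3),"F_tool",(M.T@s["ft_force"]).round(2))
E
python3 st.py
```

```text
t 15.15 p [0.5359 0.0798 0.2176] yaw 2.3606 F [-3.64 -0.45  2.89] T [-0.321  0.479  0.066] w 0.0155 39.99475657939911 j7 [ 0.58 -1.03  0.31  0.33]
tilt 0.1714741129127981 J [ 0.58  0.47 -1.03  1.51  0.31  1.54  0.33] T_tool [0.569 0.114 0.   ] F_tool [ 2.64 -3.12 -2.24]
```

Call:
drive_tool:
  moves:
    - [[-0.0011, 0.0008, -0.0072, 0.018, 0.024, 0, 0], [-0.0011, 0.0008, -0.0072, 0.018, 0.024, 0, 0], [-0.0011, 0.0008, -0.0072, 0.018, 0.024, 0, 0], [-0.0011, 0.0008, -0.0072, 0.018, 0.024, 0, 0], [-0.0011, 0.0008, -0.0072, 0.018, 0.024, 0, 0], [-0.0011, 0.0008, -0.0072, 0.018, 0.024, 0, 0], [0, 0, 0, 0, 0, 0, 0]]

```text
time: 15.85
ee_pos: [0.5541, 0.0774, 0.2571]
eef_rot: [0.371, 0.912, -0.044, -0.169]
ft_force: [-3.3, -0.4, -0.1]
width: 0.0158
grip_force: 40.0
```

```bash
python3 st.py
```

```text
t 15.85 p [0.5541 0.0774 0.2571] yaw 2.3376 F [-3.34 -0.4  -0.09] T [-0.19  -0.026  0.094] w 0.0158 39.994189739227295 j7 [ 0.45 -0.98  0.31  0.32]
tilt 0.3505593301945601 J [ 0.45  0.62 -0.98  1.25  0.31  1.81  0.32] T_tool [ 0.134 -0.164 -0.025] F_tool [ 1.93 -2.49  1.2 ]
```

The J6 limit (2.06) will bind near 30 degrees of tilt. For the rest I follow the arc but leave out the turn about tool y, letting the bar pivot in the pads.

```bash
python3 - <<'E'
from h import *
s=r.read_state();Q=R.from_quat(s["eef_rot"]);p=np.array(s["ee_pos"])
h=np.array([.763,.049,.135]);ax=np.array([.133,.991,0]);ax/=np.linalg.norm(ax)
g=np.array([0,0,-.019]);G0=p+Q.apply(g)
print("axis of tilt in tool",Q.inv().apply(ax))
c=p;T=Q
for k in range(1,11):
    G=h+R.from_rotvec(ax*.03*k).apply(G0-h)
    Tn=T*R.from_rotvec([.018,.0,0]);n=G-Tn.apply(g)
    print(k,T.inv().apply(n-c).round(4).tolist());c=n;T=Tn
print(np.arcsin((G-h)[2]/np.linalg.norm(G-h))-np.arcsin((G0-h)[2]/np.linalg.norm(G0-h)))
E
```

```text
axis of tilt in tool [ 5.97455666e-01  8.01901820e-01 -4.44903066e-04]
1 [-0.0016, 0.0008, -0.0072]
2 [-0.0017, 0.0008, -0.0071]
3 [-0.0019, 0.0008, -0.0071]
4 [-0.0021, 0.0008, -0.007]
5 [-0.0022, 0.0008, -0.007]
6 [-0.0024, 0.0008, -0.0069]
7 [-0.0026, 0.0008, -0.0069]
8 [-0.0027, 0.0008, -0.0068]
9 [-0.0029, 0.0008, -0.0067]
10 [-0.003, 0.0009, -0.0067]
0.29999923538372353
```

Call:
drive_tool:
  moves:
    - [[-0.0016, 0.0008, -0.0072, 0.018, 0, 0, 0], [-0.0017, 0.0008, -0.0071, 0.018, 0, 0, 0], [-0.0019, 0.0008, -0.0071, 0.018, 0, 0, 0], [-0.0021, 0.0008, -0.007, 0.018, 0, 0, 0], [0, 0, 0, 0, 0, 0, 0]]
  squeeze: 25

```text
time: 16.35
ee_pos: [0.5708, 0.0743, 0.2809]
eef_rot: [0.365, 0.91, -0.077, -0.181]
ft_force: [-4.0, 1.7, -1.3]
width: 0.0158
grip_force: 25.0
```

```bash
python3 st.py
```

```text
t 16.35 p [0.5708 0.0743 0.2809] yaw 2.3389 F [-4.    1.68 -1.28] T [ 0.294  0.26  -0.027] w 0.0158 24.99957209234708 j7 [ 0.36 -0.95  0.36  0.32]
tilt 0.3967638557812396 J [ 0.36  0.68 -0.95  1.1   0.36  1.95  0.32] T_tool [-0.024  0.382 -0.091] F_tool [ 3.48 -0.99  2.71]
```

```bash
python3 - <<'E'
from h import *
s=r.read_state();Q=R.from_quat(s["eef_rot"]);p=np.array(s["ee_pos"])
h=np.array([.763,.049,.135]);ax=np.array([.133,.991,0]);ax/=np.linalg.norm(ax)
g=np.array([0,0,-.019]);G0=p+Q.apply(g);d=G0-h;x=np.array([-.991,.133,0])
print("lid",np.arctan2(d[2],d@x)-np.arctan2(.0617,.24),np.linalg.norm(d))
c=p;T=Q
for k in range(1,7):
    G=h+R.from_rotvec(ax*.03*k).apply(G0-h)
    Tn=T*R.from_rotvec([.01,-.03,0]);n=G-Tn.apply(g)
    print(k,T.inv().apply(n-c).round(4).tolist());c=n;T=Tn
E
```

```text
lid 0.4678306545425274 0.24808666821966566
1 [-0.0028, 0.001, -0.007]
2 [-0.0032, 0.001, -0.0069]
3 [-0.0036, 0.0011, -0.0067]
4 [-0.0039, 0.0012, -0.0065]
5 [-0.0042, 0.0012, -0.0063]
6 [-0.0046, 0.0013, -0.0061]
```

Call:
drive_tool:
  moves:
    - [[-0.0028, 0.001, -0.007, 0.01, -0.03, 0, 0], [-0.0032, 0.001, -0.0069, 0.01, -0.03, 0, 0], [-0.0036, 0.0011, -0.0067, 0.01, -0.03, 0, 0], [0, 0, 0, 0, 0, 0, 0]]

```text
time: 16.75
ee_pos: [0.5869, 0.0704, 0.2972]
eef_rot: [0.358, 0.916, -0.107, -0.145]
ft_force: [-2.5, 1.0, -1.8]
width: 0.016
grip_force: 25.0
```

```bash
python3 st.py
```

```text
t 16.75 p [0.5869 0.0704 0.2972] yaw 2.3667 F [-2.45  1.   -1.76] T [ 0.441  0.094 -0.092] w 0.016 24.999548605119344 j7 [ 0.29 -0.92  0.44  0.33]
tilt 0.3623324920496075 J [ 0.29  0.67 -0.92  1.05  0.44  1.98  0.33] T_tool [-0.262  0.371 -0.073] F_tool [ 2.08 -0.28  2.4 ]
```

Call:
drive_tool:
  moves:
    - [[-0.0039, 0.0012, -0.0065, 0.01, -0.03, 0, 0], [-0.0042, 0.0012, -0.0063, 0.01, -0.03, 0, 0], [0, 0, 0, 0, 0, 0, 0]]

```text
time: 17.05
ee_pos: [0.5983, 0.0677, 0.307]
eef_rot: [0.353, 0.919, -0.127, -0.121]
ft_force: [-4.1, -0.4, -1.2]
width: 0.0161
grip_force: 25.0
```

```bash
python3 st.py;  python3 - <<'E'
from h import *
s=r.read_state();Q=R.from_quat(s["eef_rot"]);p=np.array(s["ee_pos"])
h=np.array([.763,.049,.135])
G0=p+Q.apply([0,0,-.019]);d=G0-h;x=np.array([-.991,.133,0])
print("lid",np.arctan2(d[2],d@x)-np.arctan2(.0617,.24),np.linalg.norm(d))
b=r.camera("side");a=r.camera("scene")
cv2.imwrite("pics/s2.png",np.vstack([cv2.resize(b[80:300,200:450],(620,320)),cv2.resize(a[90:290,200:430],(620,280))])[:,:,::-1])
E
```

```text
t 17.05 p [0.5983 0.0677 0.307 ] yaw 2.3854 F [-4.05 -0.35 -1.19] T [ 0.36   0.482 -0.081] w 0.0161 24.999479309194612 j7 [ 0.25 -0.9   0.49  0.35]
tilt 0.353438056596174 J [ 0.25  0.67 -0.9   1.02  0.49  2.    0.35] T_tool [ 0.057  0.595 -0.108] F_tool [ 2.52 -2.38  2.43]
lid 0.6181605154572083 0.24835133203001641
```

View pics/s2.png

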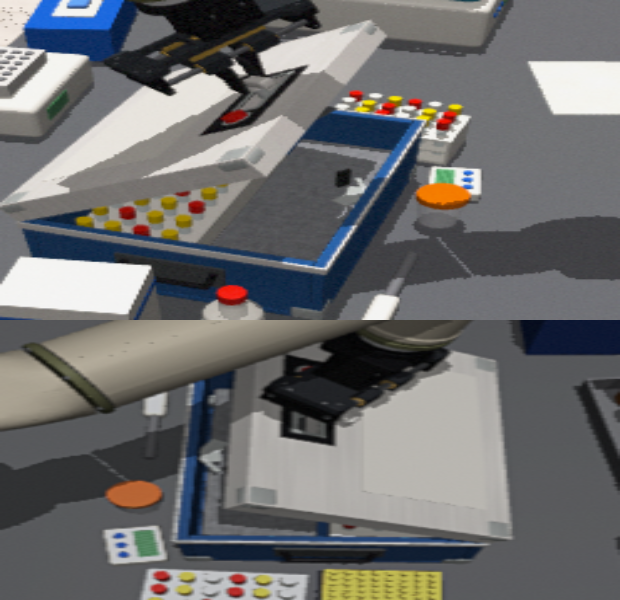

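The lid stands at about 0.62 rad (35°) with the handle gripped, and everything else is in place. I release and back out.

Call:
drive_tool:
  moves:
    - [[0, 0, 0, 0, 0, 0, 0.3], [0, 0, 0, 0, 0, 0, 0.4], [0, 0, 0, 0, 0, 0, 0.45], [0, 0, 0, 0, 0, 0, 0.45], [0, 0, -0.003, 0, 0, 0, 0.45], [0, 0, -0.005, 0, 0, 0, 0.45], [0, 0, 0, 0, 0, 0, 0.45]]

```text
time: 17.85
ee_pos: [0.6015, 0.069, 0.3147]
eef_rot: [0.354, 0.919, -0.126, -0.122]
ft_force: [-0.1, 0.3, 0.5]
width: 0.0388
grip_force: 0.0
```

```bash
python3 st.py
```

```text
t 17.85 p [0.6015 0.069  0.3147] yaw 2.3841 F [-0.11  0.28  0.51] T [ 0.187 -0.567  0.023] w 0.0388 0.0 j7 [ 0.23 -0.88  0.49  0.36]
tilt 0.3527740251116155 J [ 0.23  0.67 -0.88  0.99  0.49  2.02  0.36] T_tool [-0.517 -0.298  0.003] F_tool [ 0.34 -0.02 -0.48]
```

Call:
drive_tool:
  moves:
    - [[0, 0, -0.006, 0, -0.02, 0, 0.45], [0, 0, -0.008, 0, -0.03, 0, 0.45], [0, 0, -0.008, 0, -0.03, 0, 0.45], [0, 0, -0.008, 0, -0.03, 0, 0.45], [0, 0, 0, 0, 0, 0, 0.45]]

```text
time: 18.35
ee_pos: [0.6096, 0.0756, 0.3441]
eef_rot: [0.345, 0.925, -0.146, -0.069]
ft_force: [0.2, 0.2, -0.2]
width: 0.0393
grip_force: 0.0
```

```bash
python3 st.py
```

```text
t 18.35 p [0.6096 0.0756 0.3441] yaw 2.4224 F [ 0.19  0.19 -0.2 ] T [ 0.295 -0.421  0.009] w 0.0393 0.0 j7 [ 0.18 -0.87  0.56  0.37]
tilt 0.32426383225642963 J [ 0.18  0.63 -0.87  0.98  0.56  2.02  0.37] T_tool [-0.499 -0.123  0.017] F_tool [-0.02  0.32  0.1 ]
```

Call:
drive_tool:
  moves:
    - [[0, 0, -0.015, 0, -0.03, 0, 0.45], [0, 0, -0.015, 0, -0.03, 0, 0.45], [0, 0, -0.02, -0.03, -0.03, 0, 0.45], [0, 0, -0.02, -0.03, -0.03, 0, 0.45], [0, 0, -0.02, -0.03, -0.03, 0, 0.45], [0, 0, 0, 0, 0, 0, 0.45], [0, 0, 0, 0, 0, 0, 0.45]]

```text
time: 19.05
ee_pos: [0.6251, 0.0963, 0.4289]
eef_rot: [0.336, 0.933, -0.129, 0.014]
ft_force: [1.1, 0.1, -0.7]
width: 0.0395
grip_force: 0.0
```

```bash
python3 st.py; python3 - <<'E'
from h import *
b=r.camera("side");a=r.camera("wrist")
cv2.imwrite("pics/s3.png",np.vstack([cv2.resize(b[80:300,200:450],(620,320)),cv2.resize(a[:250],(620,270))])[:,:,::-1])
E
```

```text
t 19.05 p [0.6251 0.0963 0.4289] yaw 2.4633 F [ 1.08  0.1  -0.69] T [ 0.324 -0.173  0.016] w 0.0395 0.0 j7 [ 0.08 -0.82  0.61  0.41]
tilt 0.2611026592467338 J [ 0.08  0.54 -0.82  0.88  0.61  2.03  0.41] T_tool [-0.36   0.073  0.008] F_tool [-0.69  0.91  0.58]
```

View pics/s3.png

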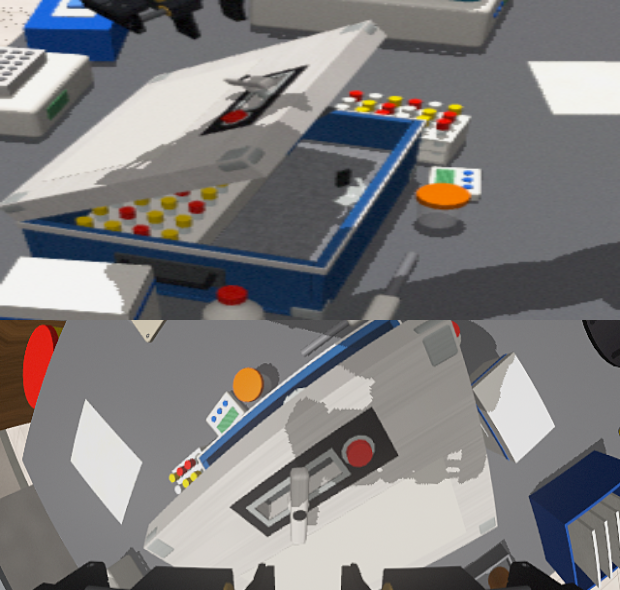

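The lid stands open and the handle is out and turned, at (250,85) in the side half. The gripper is clear and nothing else has moved, so I hand in.

```bash
python3 -c "
from bench import r
print(r.close_job())"
```

```text
the job is handed in; nothing more can be done
None
```

The case is open and the job is handed in at about 19 s: the button was pressed at about 8 N, the T-handle turned to its felt stop at about 0.95 rad, and the lid left standing at about 35° with the handle out, the gripper clear and the other things on the bench not touched.

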